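Park the camera head and close up the sample jars

ROBOT

A 7-joint arm with a two-finger parallel gripper is mounted at the origin on the work surface. World frame = base frame: x ahead of the robot, y to its left, z up, the work surface at z = 0. Lengths are in m, angles in rad, forces in N, time in s.
With the tool pointing down it reaches from about 0.4 to 0.85 m from the base axis. Payload 4.5 kg.
Tool frame: the origin (TCP) lies midway between the tips of the shut fingers; the grasp point (between the pads) lies 19 mm behind it; z points along the fingers, y is the line along which they close (so a half turn about z gives the same grasp; the last joint's range is limited). The gripper opens to 88 mm and grips with 3 to 60 N. Pads are 18 mm wide; open, the fingers measure 123 mm over their backs; the gripper's body (75 mm by 187 mm) begins 45 mm behind the grasp point.
Start: joints at [1.16, 0.689, -0.195, 1.565, 0.157, 0.902, -0.215], TCP at [0.269, -0.564, 0.239] pointing down, gripper open.
Joint ranges: [-3.01, 3.01], [-0.46, 2.08], [-1.47, 1.51], [0.13, 2.56], [-1, 4.14], [0.04, 2.09], [-2.66, 2.66]. Speed limits (rad/s): [2.57, 2.57, 3.14, 3.14, 3.14, 3.14, 3.14].

INTERFACE

Orientations are given as a unit quaternion [x, y, z, w].
In Python, from plant import r, eyes, finish_job gives the robot as it stands. The module is installed in compiled form; this text tells all that it offers.
- The arm moves only by the tool move_arm, never from a script. Its argument "motion" is a list of rows, each a list of 7 numbers: the shift along the tool's x, y, z in mm, then the turn, a rotation vector about the tool's x, y, z in degrees, then the closure, from 0 (fully open) to 1 (shut). A call has 1 to 5 rows; each row is the pose to reach, as a shift and turn from the pose commanded when the call began, along the tool's axes at that moment; what a row does not reach only later rows make up. A row lasts 1/8 s, in which the tool goes at most 62.5 mm and 10.7 degrees, less where a joint would pass 70% of its speed; a pose out of reach is approached as far as the arm can. A call with a gripper value outside its range is refused whole. The fingers move at their own pace and stop on an object; "newtons" is the grip in N (left out, the last holds). Time passes only in rows, so rows that repeat a pose let the fingers close. It gives the time, the measured TCP pose, the force, the opening and the grip force at its end, in the units of the state.
- r.get_state(): the state, without advancing time (a new reading comes with each control period).
- eyes.snapshot(name): name is "scene" or "top" or "wrist"; returns a dict with "frame" (420x560x3 uint8, red, green, blue), "z_map" (420x560 float32, m along the optical axis (not along the pixel's ray), 0 where there is no reading), "intrinsics" (3x3 intrinsics, pixels), "world_to_cam" (4x4, takes a point from world to camera coordinates). Camera axes: x right, y down, z forward; pixel columns grow to the right and rows downward; lengths in m; the calibration is good to about 2 mm. A picture is of the moment at which its call begins.
- finish_job(): hands the job in; it is judged then, once.
The state is a dict: "clock": time; "q": joint angles; "qd": joint speeds; "joint_torque": joint torques, N m; "tool_pos": TCP position; "eef_rot": TCP orientation; "contact_force": force on the tool from outside, world axes, zero at the start; "moment": the same for the moment, N m; "opening": opening from 0.0 (shut) to 1.0 (fully open); "finger_force": force on a finger pad.
Only numpy, scipy, OpenCV 4.12 (cv2) and the standard library are available. Lean on these libraries where they do the work, as an engineer would, in place of code of your own. Each camera call takes 0.05 s, during which the arm holds its last target. There are 200 camera calls.

TASK

The camera session is over: loosen the clamp knob on top of the pillar, swing the camera head away until its pointer stands on the bold mark of the dial, and tighten the knob again all the way. Only then press the raised push-on cap of every sample jar fully home, and have all the jars standing upright on the floor of the steel tray. Leave the other things on the bench where they are.

Things in the scene. Friction and masses are not known exactly. Their poses are not given: they have to be found in the camera images.
- stand: camera stand: white round foot (130 mm diameter) with a steel pillar of 32 mm diameter, fixed to the bench; origin on the pillar axis at bench height, z up. The dial, the swinging hub and the clamp knob are all on this same vertical axis
- clamp (a joint): turn of the clamp knob in rad, anticlockwise from above positive: 0 = fully tight (stop), 1.4 = fully loose (stop). Tight, it holds the head against about 1.5 N m (8 N at its grip post), easing off to nothing at 0.5; above 0.5 the head swings freely. Stays where it is left (0.25 N m friction), does not turn with the head. Loosen beyond 1.0; tighten to the stop (below 0.15 counts as tight)
- clamp_grip (a point): point to grip the clamp knob, on the pillar axis 224 mm above the bench: the knob is a black upright bar 52 mm long (along this frame's x axis), 14 mm wide (along y) and 34 mm high (202 to 236 mm above the bench) standing on a 48 mm disc. Grip it from above across its width
- head (a joint): swing angle of the camera head about the pillar, rad, anticlockwise from above positive, range -1.2 to 1.35; 0 = arm along the stand's own -x axis. Starts between -0.95 and -0.55 with the head over the jars; 0.12 N m friction when loose, stays where it is left. The pointer meets the mark at some value between 0.5 and 1.0: see the mark
- head_grip (a point): point to grip the head: middle of an upright round aluminium post of 18 mm diameter and 50 mm height (195 to 245 mm above the bench) on top of the camera barrel, 180 mm from the pillar axis. The barrel is 60 mm in diameter (ring light 72 mm) and its underside is 114 mm above the bench; the arm is 24 mm wide with its top 182 mm above the bench
- pointer (a point): tip of the slim black pointer on the far side of the hub from the arm, 68 mm from the pillar axis, 161 mm above the bench; turns with the head
- mark (a point): the bold black line (with a black block at the rim) on the aluminium dial disc (156 mm diameter) just below the pointer, 68 mm from the pillar axis, 156 mm above the bench; the dial is fixed but set to another angle at each start. The short thin ticks are only a scale
- plate: black perforated square plate 190 x 190 x 8 mm, fixed to the bench, on which the jars stand at the start; origin at the centre of its underside
- tray: steel tray, fixed, outside 280 mm (its x) x 170 mm (its y) x 22 mm high, walls and floor 4 mm thick; origin at the centre of its underside
- tray_in (a point): centre of the tray's inner floor (inside 272 x 162 mm), 4 mm above the bench
- jar1: amber glass sample jar, 38 mm diameter, glass wall 38 mm high, with a white cap of 33 mm diameter above it: top of the cap 60 mm above the jar's underside when raised, 52 mm when home; 90 g in all; origin at the centre of its underside, z up. Three or all four of the jars are present
- jar2: amber glass sample jar, 38 mm diameter, glass wall 38 mm high, with a white cap of 33 mm diameter above it: top of the cap 60 mm above the jar's underside when raised, 52 mm when home; 90 g in all; origin at the centre of its underside, z up. Three or all four of the jars are present
- jar3: amber glass sample jar, 38 mm diameter, glass wall 38 mm high, with a white cap of 33 mm diameter above it: top of the cap 60 mm above the jar's underside when raised, 52 mm when home; 90 g in all; origin at the centre of its underside, z up. Three or all four of the jars are present
- jar4: amber glass sample jar, 38 mm diameter, glass wall 38 mm high, with a white cap of 33 mm diameter above it: top of the cap 60 mm above the jar's underside when raised, 52 mm when home; 90 g in all; origin at the centre of its underside, z up. Three or all four of the jars are present
- cap1 (a joint): push-on cap of jar1, m: 0 = raised (it starts at 0 to 0.0015), 0.008 = fully home (rests on the glass shoulder); tight push fit: needs about 5 N straight down all the way and stays where it is left
- cap2 (a joint): push-on cap of jar2, m: 0 = raised (it starts at 0 to 0.0015), 0.008 = fully home (rests on the glass shoulder); tight push fit: needs about 5 N straight down all the way and stays where it is left
- cap3 (a joint): push-on cap of jar3, m: 0 = raised (it starts at 0 to 0.0015), 0.008 = fully home (rests on the glass shoulder); tight push fit: needs about 5 N straight down all the way and stays where it is left
- cap4 (a joint): push-on cap of jar4, m: 0 = raised (it starts at 0 to 0.0015), 0.008 = fully home (rests on the glass shoulder); tight push fit: needs about 5 N straight down all the way and stays where it is left
- tape: white tape roll, not part of the job: leave it, 52 mm diameter, 18 mm high
- dish: clear dish, not part of the job: leave it, 58 mm diameter, 14 mm high
- tipbox: tip box, not part of the job: leave it, 122 x 87 x 63 mm
- bottle: bottle, not part of the job: leave it, 60 mm diameter, 130 mm high
- marker: marker pen, not part of the job: leave it, 140 mm long
- forceps: forceps, not part of the job: leave it, 120 mm long
There are look-alikes about, which are no part of the job. What is shaped like the jar1 but green is not meant. What is shaped like the jar2 but yellow is not meant.

How it is judged:
By the outcome, as a careful person would: the job done as asked, in the order asked, and still so for the second after the job is handed in, with the robot touching nothing.
Of jar1, jar2, jar3, jar4 only 3 to 4 are there at a start; the rules pass over those that are not, and their reading is None.
At some moment in a run one of jar1, jar2, jar3, jar4 may be knocked a few centimetres aside while the robot is not near it.
It also fails if it takes over 210 s, if anything falls off the work surface, if the arm or the gripper's body presses on something with over 40 N, if the wrist force passes 120 N, or if a joint passes its speed limit or range.

## Working session

There is one attempt and no reset: what is moved stays moved. The work goes in short steps, Python scripts to look and compute and a tool call to move; the robot and the scene stay as the last step left them, time stands still between calls to the robot, and variables do not carry over. Pictures are saved under pics/ and viewed, at most 14 in all, crops included, and the job is handed in when it is done.

Besides the shell and the picture viewer there is one more tool, called after ">>>" as a command line: name --pt "numbers of a row" for each row, then --argument value for the rest. move_arm: Moves the arm, as the interface text tells. Its arguments: {"type":"object","properties":{"motion":{"type":"array","items":{"type":"array","items":{"type":"number"}}},"newtons":{"type":"number"}},"required":["motion"]}

```bash
mkdir -p pics; cat > h.py <<'E'
import numpy as np, cv2
from plant import r, eyes, finish_job
from scipy.spatial.transform import Rotation as R
def snap(n): 
    s=eyes.snapshot(n); return s
def save(s,f,box=None,k=1):
    im=cv2.cvtColor(s["frame"],cv2.COLOR_RGB2BGR)
    if box: im=im[box[1]:box[3],box[0]:box[2]]
    cv2.imwrite('pics/'+f,cv2.resize(im,None,fx=k,fy=k,interpolation=cv2.INTER_CUBIC))
def ray(s,u,v,z):
    K=s["intrinsics"];T=np.linalg.inv(s["world_to_cam"])
    d=T[:3,:3]@np.linalg.solve(K,[u,v,1.]);o=T[:3,3]
    return o+d*(z-o[2])/d[2]
def proj(s,p):
    c=s["world_to_cam"]@np.append(p,1);q=s["intrinsics"]@c[:3];return q[:2]/q[2]
def pts(s):
    K=s["intrinsics"];Z=s["z_map"];v,u=np.indices(Z.shape)
    P=np.stack([(u-K[0,2])*Z/K[0,0],(v-K[1,2])*Z/K[1,1],Z],-1)
    T=np.linalg.inv(s["world_to_cam"]);return P@T[:3,:3].T+T[:3,3]
def rel(target,yaw=None):
    "shift in tool axes mm (and state)"
    st=r.get_state();Rm=R.from_quat(st["eef_rot"])
    return np.round(Rm.inv().apply(np.array(target)-st["tool_pos"])*1000,1)
E
python3 - <<'E'
from h import *
for n in("top","scene"):
    s=snap(n);save(s,n+"0.png",k=1.4)
    np.savez(n+"0.npz",**s)
    print(n,np.linalg.inv(s["world_to_cam"]).round(3).tolist(),s["intrinsics"].tolist())
st=r.get_state();print(st)
E
```

```text
top [[-0.0, -0.99, 0.141, 0.418], [-1.0, -0.001, -0.01, -0.015], [0.01, -0.141, -0.99, 1.101], [0.0, 0.0, 0.0, 1.0]] [[425.5083930369364, 0.0, 285.3702854117577], [0.0, 425.5083930369364, 213.37542164778156], [0.0, 0.0, 1.0]]
scene [[-0.781, 0.441, -0.442, 1.15], [0.624, 0.544, -0.561, 0.701], [-0.007, -0.714, -0.701, 1.065], [0.0, 0.0, 0.0, 1.0]] [[532.5635584906594, 0.0, 280.87227850627283], [0.0, 532.5635584906594, 213.73554428300756], [0.0, 0.0, 1.0]]
{'clock': 0.1, 'q': array([ 1.15981478,  0.68986842, -0.19451725,  1.56621032,  0.15730404,
        0.90250767, -0.2151291 ]), 'qd': array([ 0.00069316, -0.00128734,  0.00201833, -0.0023943 ,  0.00072046,
        0.00020799,  0.0008587 ]), 'joint_torque': array([-3.56127639e-03, -5.28497100e+01, -1.27190787e+00, -1.53836918e+01,
       -5.26209560e-02,  1.95237924e-03,  1.12148396e-05]), 'tool_pos': array([ 0.26863342, -0.56371146,  0.23801786]), 'eef_rot': array([ 9.75367771e-01,  2.20583474e-01, -2.37360070e-04, -7.65581038e-04]), 'contact_force': array([0.13840371, 0.426647  , 0.93231119]), 'moment': array([ 0.01688456,  0.01362399, -0.01962271]), 'finger_force': 0.0, 'opening': 0.9974233329577192}
```

View pics/top0.png

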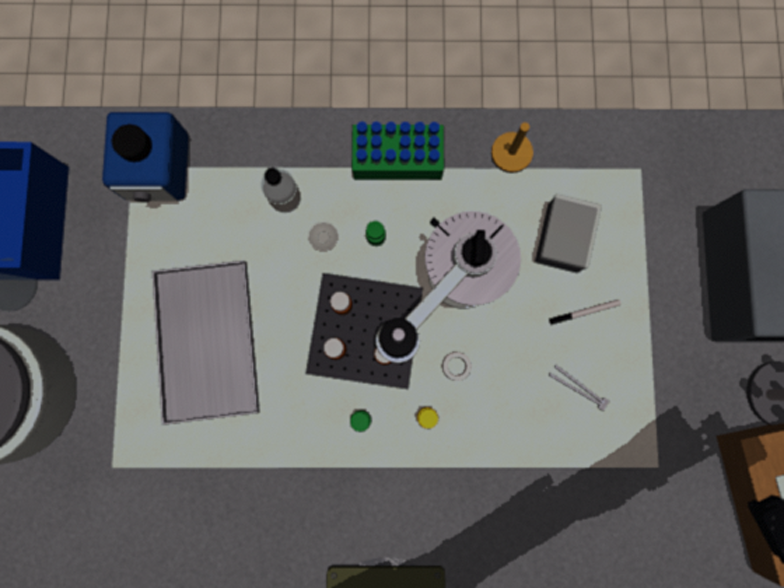

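View pics/scene0.png

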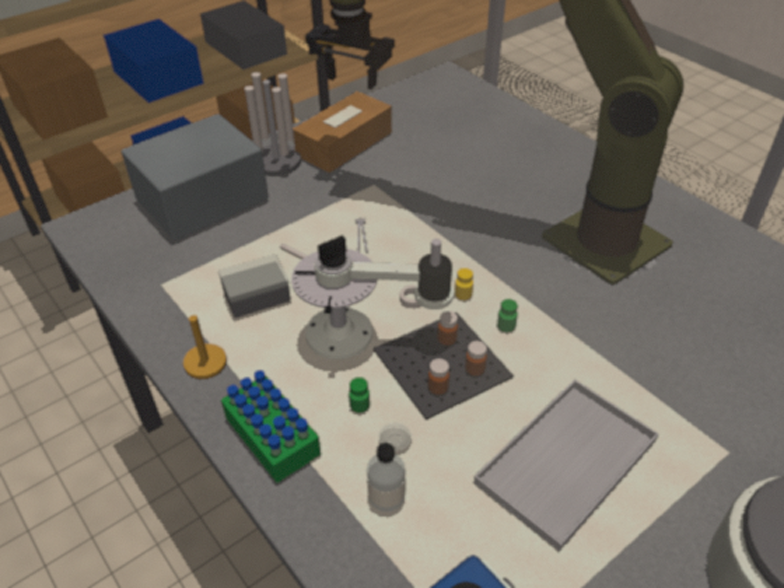

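The top view shows the knob at (480,242), the post at (398,336) and the pointer at (497,230). The bold mark with its block is at (436,224). Three amber jars with white caps stand at (340,302), (333,348) and (383,354), and the tray is at (206,342). The look-alikes are green at (375,232) and (360,420), and yellow at (428,417).

```bash
python3 - <<'E'
from h import *
for n in("top","scene"):
    s=dict(np.load(n+"0.npz"));P=pts(s);Z=P[...,2];F=s["frame"].astype(int)
    print(n)
    ok=(s["z_map"]>0)&(P[...,0]>.25)&(P[...,0]<.8)&(abs(P[...,1])<.5)
    # dial
    m=ok&(abs(Z-.156)<.004)&(P[...,1]<0)
    pp=P[m];print("dial",m.sum(),pp.mean(0).round(4), np.percentile(pp[:,:2],[1,99],axis=0).round(3).tolist(), np.median(pp[:,2]).round(4))
    (c,rad)=cv2.minEnclosingCircle(pp[:,:2].astype(np.float32));print(c,rad)
    # knob top
    m=ok&(Z>.229)&(Z<.242)&(np.hypot(P[...,0]-c[0],P[...,1]-c[1])<.05)
    k=P[m][:,:2]
    if m.sum()>5: print("knob",m.sum(),np.round(cv2.minAreaRect(k.astype(np.float32))[0],4),cv2.minAreaRect(k.astype(np.float32))[1:],k.mean(0))
    m=ok&(Z>.238)&(Z<.25)&(np.hypot(P[...,0]-c[0],P[...,1]-c[1])>.12)&(np.hypot(P[...,0]-c[0],P[...,1]-c[1])<.22)
    if m.sum(): print("post",m.sum(),P[m].mean(0))
    # caps
    w=ok&(F.min(-1)>110)&(Z>.05)&(Z<.08)
    nn,l,st,ce=cv2.connectedComponentsWithStats(w.astype(np.uint8))
    for i in range(1,nn):
        if st[i,4]>25: print("cap",ce[i].round(1),st[i,4],P[l==i].mean(0).round(4), ray(s,*ce[i],.068).round(4))
s=dict(np.load("top0.npz"));save(s,"dial.png",(290,140,390,230),7)
s=dict(np.load("scene0.npz"));save(s,"plate.png",(250,200,380,300),6)
E
```

```text
top
dial 2486 [ 0.6225 -0.1442  0.1554] [[0.547, -0.217], [0.695, -0.069]] 0.1553
(0.5694766044616699, -0.11207382380962372) 0.13826556503772736
knob 49 [ 0.6037 -0.1417] ((0.012898452579975128, 0.016803888604044914), 88.29957580566406) [ 0.60225239 -0.1405706 ]
post 38 [ 0.48661479 -0.01930203  0.24444686]
cap [418.3 157.9] 253 [ 0.7075 -0.3603  0.0632] [ 0.706  -0.3587  0.068 ]
cap [242.3 214.6] 125 [0.5622 0.08   0.0674] [0.5621 0.0799 0.068 ]
cap [237.7 247.9] 131 [0.4806 0.09   0.0667] [0.4805 0.0899 0.068 ]
cap [271.6 254.6] 39 [0.4644 0.0079 0.0678] [0.4644 0.0079 0.068 ]
scene
dial 1168 [ 0.6391 -0.1247  0.1565] [[0.518, -0.216], [0.698, -0.013]] 0.1565
(0.5913450717926025, -0.101429782807827) 0.12820960581302643
knob 60 [ 0.6125 -0.1376] ((0.03044516034424305, 0.015766406431794167), 1.991650104522705) [ 0.61205924 -0.13684341]
post 47 [ 0.49162872 -0.01822556  0.24423869]
cap [180.1 195.9] 887 [ 0.693  -0.3313  0.0647] [ 0.6947 -0.3277  0.068 ]
cap [321.3 225.7] 43 [0.4681 0.005  0.069 ] [0.4674 0.0043 0.068 ]
cap [340.5 248.2] 102 [0.4824 0.0936 0.0683] [0.4823 0.0934 0.068 ]
cap [313.4 261. ] 112 [0.5635 0.083  0.0691] [0.5628 0.0823 0.068 ]
```

View pics/dial.png

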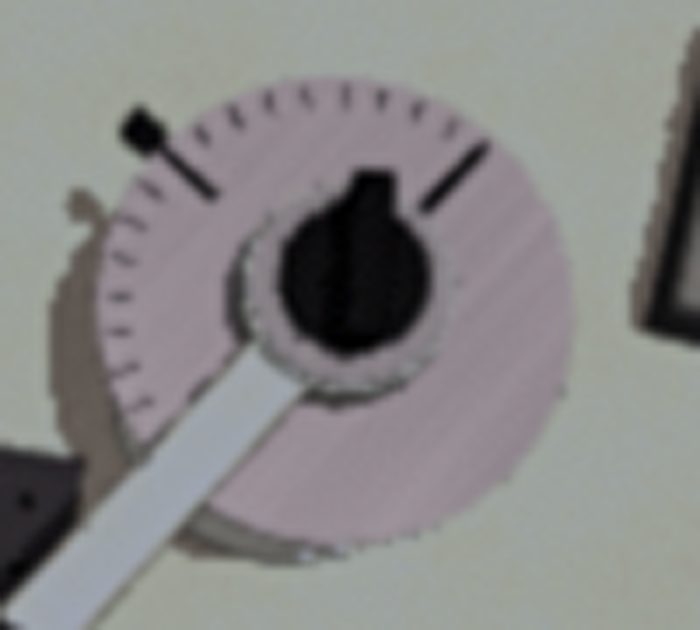

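View pics/plate.png

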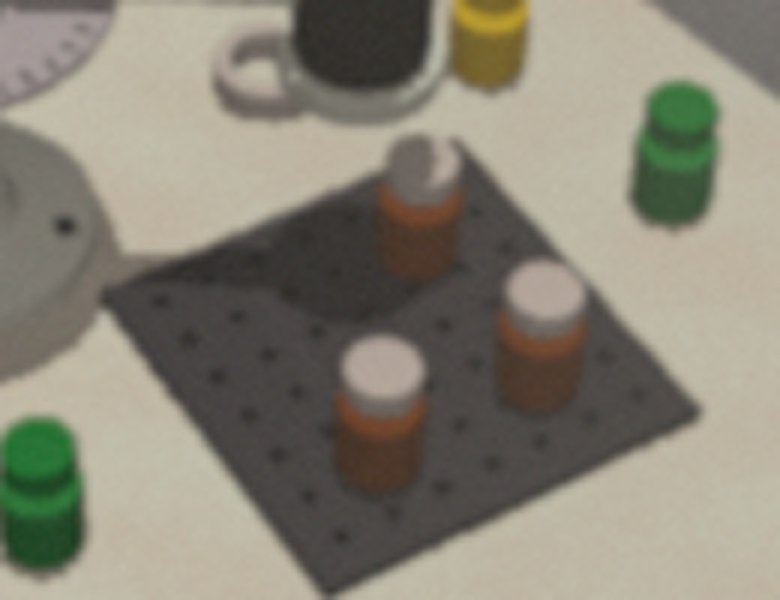

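```bash
python3 - <<'E'
from h import *
s=dict(np.load("top0.npz"))
c=ray(s,290+336/7,140+310/7,.156);print("axis",c)
for n,u,v in(("mark_in",213,195),("mark_out",143,130),("ptr_in",425,210),("ptr_out",487,147)):
    p=ray(s,290+u/7,140+v/7,.156 if n[0]=="m" else .161);d=(p-c)[:2];print(n,p.round(4),np.hypot(*d).round(4),np.degrees(np.arctan2(d[1],d[0])).round(1))
print(rel([.62,-.143,.36]))
E
```

```text
axis [ 0.61949956 -0.1440207   0.156     ]
mark_in [ 0.6576 -0.1046  0.156 ] 0.0549 46.0
mark_out [ 0.6793 -0.0819  0.156 ] 0.0862 46.0
ptr_in [ 0.6515 -0.1728  0.161 ] 0.0431 -41.9
ptr_out [ 0.6726 -0.1934  0.161 ] 0.0725 -43.0
[ 498.2 -228.8 -121.7]
```

>>> move_arm --pt "40 -18 -45 0 0 5 0" --pt "95 -44 -80 0 0 10 0" --pt "150 -69 -105 0 0 15 0" --pt "206 -95 -122 0 0 20 0" --pt "262 -120 -122 0 0 25 0"

```text
clock: 0.72
tool_pos: [0.4482, -0.3502, 0.3614]
eef_rot: [1.0, 0.002, 0.001, 0.001]
contact_force: [0.7, 0.1, 0.2]
opening: 1.0
finger_force: 0.0
```

```bash
python3 - <<'E'
from h import *
st=r.get_state();print(st["tool_pos"],st["q"].round(2));print(rel([.56,-.143,.36]),R.from_quat(st["eef_rot"]).as_matrix().round(3).tolist())
E
```

```text
[ 0.44816036 -0.35020112  0.36143862] [ 0.64  0.48 -0.09  1.57  0.05  1.09 -1.03]
[ 112.8 -206.7    1.3] [[1.0, 0.005, 0.002], [0.005, -1.0, -0.001], [0.002, 0.002, -1.0]]
```

>>> move_arm --pt "30 -50 0 0 0 0 0" --pt "60 -100 0 0 0 0 0" --pt "90 -150 0 0 0 0 0" --pt "110 -207 0 0 0 0 0" --pt "110 -207 0 0 0 0 0"

```text
clock: 1.35
tool_pos: [0.5568, -0.1361, 0.3597]
eef_rot: [1.0, 0.01, 0.0, -0.002]
contact_force: [0.2, -0.8, -0.5]
opening: 1.0
finger_force: 0.0
```

```bash
python3 - <<'E'
from h import *
s=snap("wrist");save(s,"w1.png",k=1.2);np.savez("w1.npz",**s)
st=r.get_state();print(st["tool_pos"],st["q"].round(2))
P=pts(s);Z=P[...,2]
m=(s["z_map"]>0)&(Z>.230)&(Z<.24)&(abs(P[...,0]-.62)<.05)&(abs(P[...,1]+.143)<.05)
print(m.sum(),cv2.minAreaRect(P[m][:,:2].astype(np.float32)),P[m].mean(0))
v,u=np.nonzero(m);print(u.min(),u.max(),v.min(),v.max())
m=(s["z_map"]>0)&(abs(Z-.156)<.004);print(m.sum(),np.median(Z[m]))
E
```

```text
[ 0.55560039 -0.1404104   0.35971363] [ 0.23  0.49 -0.11  1.55  0.06  1.1  -1.45]
897 ((0.6205546855926514, -0.14170874655246735), (0.01397514995187521, 0.05181397870182991), 84.80156707763672) [ 0.62132591 -0.14171062  0.23553962]
275 295 104 163
10485 0.15500020065768233
```

View pics/w1.png

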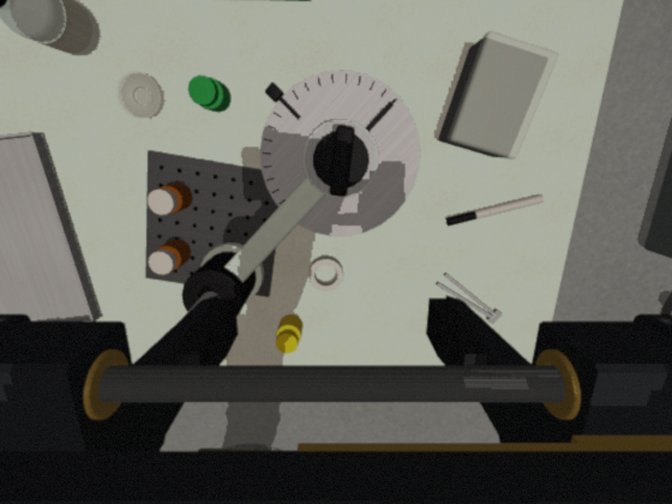

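The wrist view shows the knob bar at (342,160), the pointer at (383,113), the mark at (285,102) and the amber jars at (167,197) and (167,258). The bar's rectangle measures 14 x 52 mm, which matches the description.

```bash
python3 - <<'E'
from h import *
s=dict(np.load("w1.npz"));a=np.array([.6205,-.142])
for n,u,v,z in(("mi",298,118,.156),("mo",272,90,.156),("pi",370,128,.161),("po",394,101,.161)):
    d=ray(s,u/1.2,v/1.2,z)[:2]-a;print(n,np.hypot(*d),np.degrees(np.arctan2(d[1],d[0])))
st=r.get_state();print(rel([.6205,-.142,.206]),np.degrees(2*np.arctan2(st["eef_rot"][1],st["eef_rot"][0])),st["eef_rot"])
E
```

```text
mi 0.05382642755173272 48.5814944985677
mo 0.0872360089602342 47.26955968904613
pi 0.038876869274483965 -44.19567497862963
po 0.07024047491241459 -42.836921839901585
[ 65.    2.7 153.7] 0.8119377133270457 [ 9.99974660e-01  7.08543223e-03 -4.42166263e-04 -5.29936385e-04]
```

>>> move_arm --pt "35 1 40 0 0 4 0" --pt "65 2 80 0 0 6 0" --pt "65 3 110 0 0 6 0" --pt "65 3 110 0 0 6 0"

```text
clock: 1.9
tool_pos: [0.6177, -0.1478, 0.2475]
eef_rot: [0.999, -0.049, -0.003, 0.0]
contact_force: [-0.5, 0.2, 0.6]
opening: 0.998
finger_force: 0.0
```

```bash
python3 - <<'E'
from h import *
st=r.get_state();print(rel([.6205,-.142,.206]),np.degrees(2*np.arctan2(st["eef_rot"][1],st["eef_rot"][0])),st["eef_rot"],st["q"][6])
E
```

```text
[ 2.5 -6.1 41.5] -5.66240346648147 [ 9.98773653e-01 -4.93934018e-02 -3.36855471e-03  3.66959066e-04] -1.559467874042292
```

>>> move_arm --pt "2 -5 10 0 0 0 0" --pt "2 -5 10 0 0 0 0" --pt "2 -5 10 0 0 0 0"

```text
clock: 2.28
tool_pos: [0.623, -0.1411, 0.2413]
eef_rot: [0.999, -0.048, 0.001, 0.0]
contact_force: [-0.2, -1.6, 0.5]
opening: 1.0
finger_force: 0.0
```

```bash
python3 - <<'E'
from h import *
st=r.get_state();print(st["qd"].round(3),rel([.6205,-.142,.206]),st["eef_rot"])
E
```

```text
[ 0.001  0.     0.005 -0.001  0.001  0.001 -0.003] [-2.5  1.1 35.3] [ 9.98843380e-01 -4.80740270e-02  8.69065787e-04  1.84200739e-04]
```

>>> move_arm --pt "-2 1 20 0 0 0 0" --pt "-2 1 34 0 0 0 0" --pt "-2 1 34 0 0 0 0"

```text
clock: 2.65
tool_pos: [0.6199, -0.1417, 0.2054]
eef_rot: [0.999, -0.048, -0.001, -0.0]
contact_force: [0.3, -0.4, 0.7]
opening: 1.003
finger_force: 0.0
```

>>> move_arm --pt "0 0 0 0 0 0 1" --pt "0 0 0 0 0 0 1" --pt "0 0 0 0 0 0 1" --pt "0 0 0 0 0 0 1" --pt "0 0 0 0 0 0 1" --newtons 45

```text
clock: 3.28
tool_pos: [0.6206, -0.1418, 0.2063]
eef_rot: [0.999, -0.048, 0.0, 0.0]
contact_force: [0.5, -0.6, 0.3]
opening: 0.458
finger_force: 0.0
```

>>> move_arm --pt "0 0 0 0 0 0 1" --pt "0 0 0 0 0 0 1" --pt "0 0 0 0 0 0 1" --pt "0 0 0 0 0 0 1" --pt "0 0 0 0 0 0 1" --newtons 45

```text
clock: 3.9
tool_pos: [0.6206, -0.1416, 0.2062]
eef_rot: [0.999, -0.048, -0.0, -0.0]
contact_force: [-0.4, 0.8, 0.6]
opening: 0.156
finger_force: 45.0
```

>>> move_arm --pt "0 0 0 0 0 -8 1" --pt "0 0 0 0 0 -16 1" --pt "0 0 0 0 0 -24 1" --pt "0 0 0 0 0 -32 1" --pt "0 0 0 0 0 -40 1"

```text
clock: 4.53
tool_pos: [0.6208, -0.1423, 0.2062]
eef_rot: [0.955, 0.298, 0.0, 0.0]
contact_force: [0.7, 0.1, -1.0]
opening: 0.15
finger_force: 45.0
```

>>> move_arm --pt "0 0 0 0 0 -8 1" --pt "0 0 0 0 0 -16 1" --pt "0 0 0 0 0 -24 1" --pt "0 0 0 0 0 -32 1" --pt "0 0 0 0 0 -32 1"

```text
clock: 5.15
tool_pos: [0.6212, -0.1427, 0.2062]
eef_rot: [0.837, 0.548, 0.001, 0.001]
contact_force: [2.4, -1.8, -2.5]
opening: 0.152
finger_force: 45.0
```

>>> move_arm --pt "0 0 0 0 0 0 0.4" --pt "0 0 0 0 0 0 0.4" --pt "0 0 0 0 0 0 0.4" --pt "0 0 -30 0 0 0 0.4" --pt "0 0 -75 0 0 0 0.4" --newtons 25

```text
clock: 5.78
tool_pos: [0.6194, -0.1417, 0.2807]
eef_rot: [0.836, 0.548, -0.001, -0.001]
contact_force: [0.8, 0.2, 0.8]
opening: 0.602
finger_force: 0.0
```

```bash
python3 - <<'E'
from h import *
st=r.get_state();print(st["q"].round(2),rel([.489,-.0195,.285]),np.degrees(2*np.arctan2(st["eef_rot"][1],st["eef_rot"][0])))
E
```

```text
[ 0.4   0.69 -0.46  1.47  0.33  1.07 -0.54] [  60.  -168.3   -3.7] 66.4825392457077
```

>>> move_arm --pt "15 -45 0 0 0 0 0.4" --pt "32 -90 0 0 0 0 0.4" --pt "47 -135 0 0 0 0 0.4" --pt "60 -168 0 0 0 0 0.4" --pt "60 -168 0 0 0 0 0.4"

```text
clock: 6.4
tool_pos: [0.4887, -0.0177, 0.2817]
eef_rot: [0.835, 0.55, -0.0, -0.0]
contact_force: [0.7, -0.8, -0.2]
opening: 0.603
finger_force: 0.0
```

```bash
python3 - <<'E'
from h import *
s=snap("wrist");np.savez("w2.npz",**s);P=pts(s);Z=P[...,2]
m=(s["z_map"]>0)&(Z>.238)&(Z<.25)&(np.hypot(P[...,0]-.489,P[...,1]+.0195)<.04)
print(m.sum(),P[m].mean(0) if m.sum() else 0)
st=r.get_state();print(st["q"].round(2),rel([.489,-.0195,.205]),st["tool_pos"],np.degrees(2*np.arctan2(st["eef_rot"][1],st["eef_rot"][0])))
E
```

```text
545 [ 0.48848306 -0.01839226  0.24437353]
[ 0.27  0.48 -0.49  1.9   0.3   0.83 -0.79] [-0.7 -1.  76.7] [ 0.4902006  -0.01922595  0.28165903] 66.58219387919932
```

Post confirmed at (0.4885, -0.0184). Descend and grip.

>>> move_arm --pt "-1 -1 40 0 0 0 0.4" --pt "-1 -1 76 0 0 0 0.4" --pt "-1 -1 76 0 0 0 1" --pt "-1 -1 76 0 0 0 1" --pt "-1 -1 76 0 0 0 1" --newtons 25

```text
clock: 7.08
tool_pos: [0.4904, -0.0204, 0.2065]
eef_rot: [0.837, 0.548, 0.001, 0.001]
contact_force: [-0.7, -1.0, 0.2]
opening: 0.287
finger_force: 0.0
```

>>> move_arm --pt "0 0 0 0 0 0 1" --pt "0 0 0 0 0 0 1" --pt "0 0 0 0 0 0 1" --pt "0 0 0 0 0 0 1"

```text
clock: 7.58
tool_pos: [0.4892, -0.0199, 0.2062]
eef_rot: [0.836, 0.548, 0.0, 0.0]
contact_force: [-1.9, 0.3, 6.7]
opening: 0.195
finger_force: 25.0
```

```bash
python3 - <<'E'
from h import *
st=r.get_state();p=st["tool_pos"];Rm=R.from_quat(st["eef_rot"]);a=np.array([.6205,-.142,p[2]])
print(p,st["opening"],st["finger_force"],np.hypot(*(p-a)[:2]),np.degrees(np.arctan2(*(p-a)[1::-1])))
for t in range(9,95,9):
    q=a+R.from_euler('z',t,degrees=True).apply(p-a);print(t,Rm.inv().apply(q-p).round(4)*1000)
E
```

```text
[ 0.489184   -0.01989536  0.20622417] 0.19532598098770895 25.002393638715148 0.17931378564943778 137.08167735592127
9 [-27.2  -7.2  -0. ]
18 [-55.2 -10.1  -0. ]
27 [-83.3  -8.6  -0. ]
36 [-110.8   -2.7   -0. ]
45 [-137.     7.4   -0. ]
54 [-161.4   21.5   -0. ]
63 [-183.2   39.2   -0. ]
72 [-202.    60.2   -0. ]
81 [-217.3   83.8   -0. ]
90 [-228.7  109.5    0. ]
```

>>> move_arm --pt "-27.2 -7.2 0 0 0 -9 1" --pt "-55.2 -10.1 0 0 0 -18 1" --pt "-83.3 -8.6 0 0 0 -27 1" --pt "-110.8 -2.7 0 0 0 -36 1" --pt "-137 7.4 0 0 0 -45 1"

```text
clock: 8.2
tool_pos: [0.4419, -0.1496, 0.2063]
eef_rot: [0.561, 0.828, 0.0, 0.001]
contact_force: [3.4, 2.3, -1.1]
opening: 0.195
finger_force: 25.0
```

>>> move_arm --pt "-27.2 -7.2 0 0 0 -9 1" --pt "-55.2 -10.1 0 0 0 -18 1" --pt "-83.3 -8.6 0 0 0 -27 1" --pt "-110.8 -2.7 0 0 0 -36 1" --pt "-110.8 -2.7 0 0 0 -36 1"

```text
clock: 8.82
tool_pos: [0.4819, -0.2551, 0.2062]
eef_rot: [0.281, 0.96, 0.0, 0.003]
contact_force: [-0.1, -0.1, 5.7]
opening: 0.19
finger_force: 25.0
```

```bash
python3 - <<'E'
from h import *
st=r.get_state();p=st["tool_pos"];Rm=R.from_quat(st["eef_rot"]);a=np.array([.6205,-.142,p[2]])
print(p,st["q"].round(2),np.hypot(*(p-a)[:2]),np.degrees(np.arctan2(*(p-a)[1::-1])),np.degrees(2*np.arctan2(st["eef_rot"][1],st["eef_rot"][0])))
s=snap("top");save(s,"top2.png",(270,120,400,260),5);np.savez("top2.npz",**s)
s=snap("scene");np.savez("scene2.npz",**s);save(s,"scene2.png",(170,140,330,280),5)
E
```

```text
[ 0.48193501 -0.25506305  0.20624558] [ 0.9   0.75 -0.87  1.83  0.72  0.9   0.69] 0.1788393381372968 -140.7870381517052 147.3137391368989
```

View pics/scene2.png

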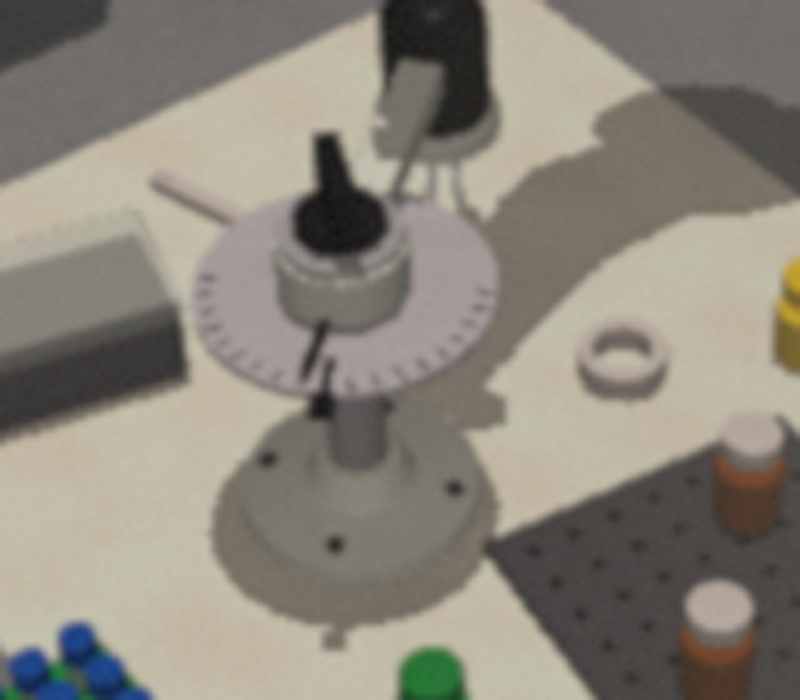

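The scene crop shows the pointer tip at (305,378), and the mark runs from (330,360) to its block at (322,408). About 9 degrees are left to swing.

```bash
python3 - <<'E'
from h import *
s=dict(np.load("scene2.npz"));a=np.array([.6205,-.142])
# dial center via scene: ellipse extremes 193..499, bottom ~396, top ~190?
for n,u,v,z in(("mi",330,360,.156),("mo",322,405,.156),("pi",325,322,.161),("po",305,378,.161),("L",193,295,.156),("R",499,283,.156)):
    d=ray(s,170+u/5,140+v/5,z)[:2]-a;print(n,d+a,np.hypot(*d),np.degrees(np.arctan2(d[1],d[0])))
E
```

```text
mi [ 0.65853318 -0.1002675 ] 0.05646347529382275 47.65532509081957
mo [ 0.67941513 -0.07729541] 0.08750815266195874 47.68136516224347
pi [ 0.6476468  -0.11943186] 0.035302546759662545 39.737996416680055
po [ 0.67782264 -0.09326242] 0.07524118962595647 40.372277203558376
L [ 0.68505166 -0.18187805] 0.07587605672840932 -31.706512269678154
R [ 0.56024139 -0.0921595 ] 0.0781995900838517 140.40551213030042
```

View pics/top2.png

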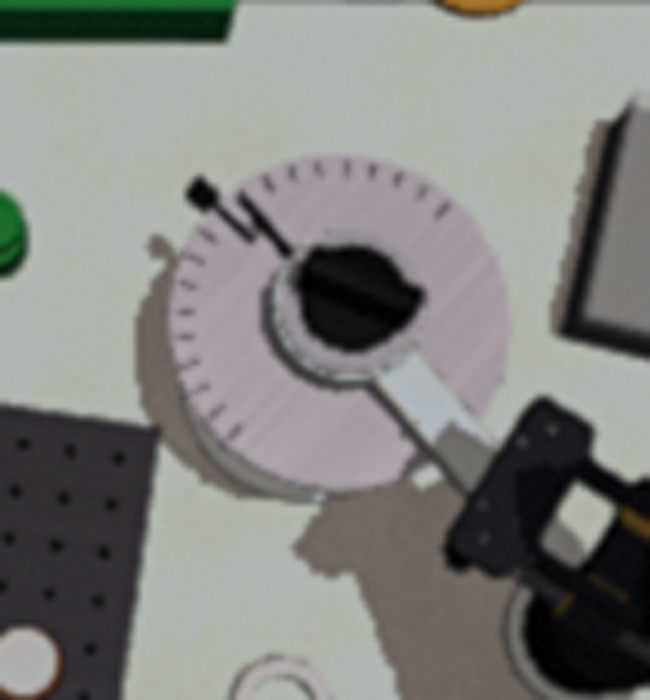

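>>> move_arm --pt "-12 -3.5 0 0 0 -4 1" --pt "-22.9 -6.3 0 0 0 -7.5 1" --pt "-22.9 -6.3 0 0 0 -7.5 1" --pt "-22.9 -6.3 0 0 0 -7.5 1"

```text
clock: 9.43
tool_pos: [0.4962, -0.2707, 0.2063]
eef_rot: [0.217, 0.976, -0.0, 0.001]
contact_force: [1.3, 0.4, 5.0]
opening: 0.196
finger_force: 25.0
```

```bash
python3 - <<'E'
from h import *
st=r.get_state();p=st["tool_pos"];a=np.array([.6205,-.142,p[2]])
print(p,np.hypot(*(p-a)[:2]),np.degrees(np.arctan2(*(p-a)[1::-1])))
def crop(n,c,h,k):
    s=snap(n);np.savez(n+"3.npz",**s);u,v=proj(s,[.668,-.09,.158]).astype(int);print(n,u-h,v-h)
    im=cv2.cvtColor(s["frame"],cv2.COLOR_RGB2BGR)[v-h:v+h,u-h:u+h];return cv2.resize(im,None,fx=k,fy=k,interpolation=cv2.INTER_CUBIC)
cv2.imwrite("pics/p3.png",np.hstack([crop("top",0,20,10),crop("scene",0,20,10)]))
E
```

```text
[ 0.49619167 -0.27071532  0.20628069] 0.17894187005755988 -134.00216264791766
top 294 143
scene 215 195
```

View pics/p3.png

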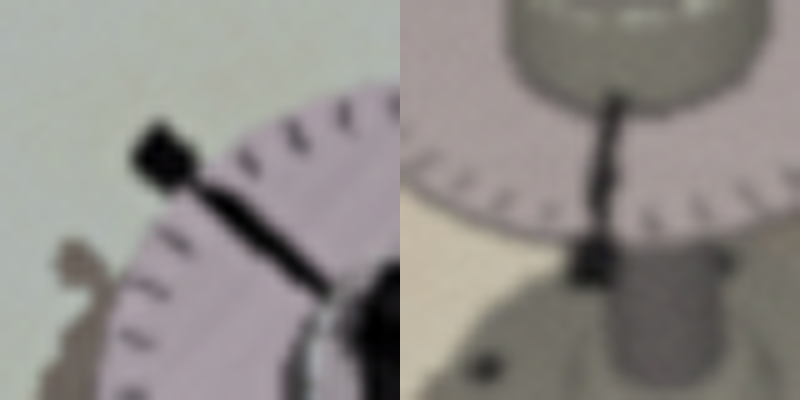

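```bash
python3 - <<'E'
from h import *
for n,o,L in(("top",(294,143),[("blk",165,157,.156),("p",240,220,.161),("p",265,242,.161),("proot",318,289,.161)]),
  ("scene",(215,195),[("blk",192,262,.156),("mk",201,215,.156),("tip",202,190,.161),("mid",207,150,.161),("root",214,108,.161)])):
  s=dict(np.load(n+"3.npz"))
  for a in([.6205,-.142],[.6195,-.144]):
    for k,u,v,z in L:
      d=ray(s,o[0]+u/10,o[1]+v/10,z)[:2]-a;print(n,k,np.hypot(*d).round(4),np.degrees(np.arctan2(d[1],d[0])).round(2))
E
```

```text
top blk 0.0838 45.65
top p 0.0607 45.56
top p 0.0531 45.25
top proot 0.037 44.27
top blk 0.0859 46.11
top p 0.0628 46.19
top p 0.0552 45.98
top proot 0.0391 45.35
scene blk 0.0882 47.43
scene mk 0.0721 47.48
scene tip 0.0686 47.57
scene mid 0.0546 46.99
scene root 0.0398 46.52
scene blk 0.0904 47.82
scene mk 0.0743 47.95
scene tip 0.0707 48.07
scene mid 0.0568 47.63
scene root 0.0419 47.41
```

Pointer and mark agree to within about 0.3° in both views. Release and go back to the knob.

>>> move_arm --pt "0 0 0 0 0 0 0.4" --pt "0 0 0 0 0 0 0.4" --pt "0 0 0 0 0 0 0.4" --pt "0 0 -35 0 0 0 0.4" --pt "0 0 -80 0 0 0 0.4"

```text
clock: 10.15
tool_pos: [0.4943, -0.2705, 0.285]
eef_rot: [0.217, 0.976, 0.0, -0.002]
contact_force: [0.3, -0.6, 0.0]
opening: 0.602
finger_force: 0.0
```

>>> move_arm --pt "0 0 0 0 0 10 0.4" --pt "0 0 0 0 0 20 0.4" --pt "0 0 0 0 0 30 0.4" --pt "0 0 0 0 0 40 0.4" --pt "0 0 0 0 0 50 0.4"

```text
clock: 10.78
tool_pos: [0.495, -0.2704, 0.285]
eef_rot: [0.611, 0.792, -0.0, -0.0]
contact_force: [0.5, 0.4, -0.1]
opening: 0.6
finger_force: 0.0
```

```bash
python3 - <<'E'
from h import *
st=r.get_state();print(st["q"].round(2),rel([.6207,-.142,.285]),np.degrees(2*np.arctan2(st["eef_rot"][1],st["eef_rot"][0])))
E
```

```text
[ 0.84  0.63 -0.73  1.68  0.48  1.02  0.21] [ 92.4 154.1  -0. ] 104.65606391027421
```

>>> move_arm --pt "23 38 0 0 0 10 0.4" --pt "46 77 0 0 0 20 0.4" --pt "69 115 0 0 0 30 0.4" --pt "92 154 0 0 0 38 0.4" --pt "92 154 0 0 0 38 0.4"

```text
clock: 11.4
tool_pos: [0.6222, -0.1365, 0.285]
eef_rot: [0.832, 0.555, 0.001, -0.001]
contact_force: [-0.6, 0.5, -0.2]
opening: 0.597
finger_force: 0.0
```

```bash
python3 - <<'E'
from h import *
s=snap("wrist");P=pts(s);Z=P[...,2]
m=(s["z_map"]>0)&(Z>.228)&(Z<.242)&(np.hypot(P[...,0]-.62,P[...,1]+.142)<.04)
print(m.sum(),cv2.minAreaRect(P[m][:,:2].astype(np.float32)) if m.sum() else 0)
st=r.get_state();print(st["q"].round(2),rel([.6205,-.142,.206]),np.degrees(2*np.arctan2(st["eef_rot"][1],st["eef_rot"][0])))
E
```

```text
1284 ((0.6207969784736633, -0.1409706324338913), (0.05172945559024811, 0.014038298279047012), 66.9062271118164)
[ 0.42  0.69 -0.51  1.46  0.36  1.08 -0.56] [-2.2  0.8 78.8] 67.23003830300792
```

>>> move_arm --pt "-2 0 40 0 0 0 0.4" --pt "-2 0 78 0 0 0 0.4" --pt "-2 0 78 0 0 0 0.4" --pt "-2 0 78 0 0 0 1" --pt "-2 0 78 0 0 0 1" --newtons 50

```text
clock: 12.08
tool_pos: [0.6199, -0.144, 0.2088]
eef_rot: [0.834, 0.552, 0.001, 0.001]
contact_force: [0.2, -0.4, -0.5]
opening: 0.399
finger_force: 0.0
```

>>> move_arm --pt "0 0 0 0 0 0 1" --pt "0 0 0 0 0 0 1" --pt "0 0 0 0 0 0 1" --pt "0 0 0 0 0 0 1" --pt "0 0 0 0 0 0 1"

```text
clock: 12.7
tool_pos: [0.6207, -0.1441, 0.2079]
eef_rot: [0.834, 0.552, 0.001, 0.001]
contact_force: [5.1, -2.1, 1.7]
opening: 0.156
finger_force: 50.0
```

>>> move_arm --pt "0 0 0 0 0 8 1" --pt "0 0 0 0 0 16 1" --pt "0 0 0 0 0 24 1" --pt "0 0 0 0 0 32 1" --pt "0 0 0 0 0 40 1"

```text
clock: 13.32
tool_pos: [0.6193, -0.143, 0.2078]
eef_rot: [0.973, 0.232, 0.0, -0.0]
contact_force: [-0.2, -0.9, 5.1]
opening: 0.153
finger_force: 50.0
```

>>> move_arm --pt "0 0 0 0 0 8 1" --pt "0 0 0 0 0 16 1" --pt "0 0 0 0 0 24 1" --pt "0 0 0 0 0 30 1" --pt "0 0 0 0 0 35 1"

```text
clock: 13.95
tool_pos: [0.619, -0.1414, 0.2078]
eef_rot: [0.998, -0.07, -0.001, -0.001]
contact_force: [-1.5, 1.3, 6.4]
opening: 0.154
finger_force: 50.0
```

```bash
python3 - <<'E'
from h import *
st=r.get_state();print(st["moment"],st["contact_force"],st["tool_pos"],np.degrees(2*np.arctan2(st["eef_rot"][1],st["eef_rot"][0])))
E
```

```text
[0.40844029 0.11341557 0.67553769] [-1.50371822  1.2903068   6.38913137] [ 0.61903473 -0.14143276  0.20781937] -8.027986010177045
```

>>> move_arm --pt "0 0 0 0 0 0 0.4" --pt "0 0 0 0 0 0 0.4" --pt "0 0 0 0 0 0 0.4" --pt "0 0 -40 0 0 0 0.4" --pt "0 0 -80 0 0 0 0.4"

```text
clock: 14.58
tool_pos: [0.6188, -0.1438, 0.2875]
eef_rot: [0.998, -0.07, -0.001, -0.0]
contact_force: [1.3, 0.1, 0.7]
opening: 0.601
finger_force: 0.0
```

```bash
python3 - <<'E'
from h import *
s=snap("wrist");P=pts(s);Z=P[...,2]
m=(s["z_map"]>0)&(Z>.228)&(Z<.242)&(np.hypot(P[...,0]-.62,P[...,1]+.142)<.04)
print(m.sum(),cv2.minAreaRect(P[m][:,:2].astype(np.float32)) if m.sum() else 0)
def crop(n,h,k):
    s=snap(n);np.savez(n+"4.npz",**s);u,v=proj(s,[.668,-.09,.158]).astype(int)
    im=cv2.cvtColor(s["frame"],cv2.COLOR_RGB2BGR)[v-h:v+h,u-h:u+h];return cv2.resize(im,None,fx=k,fy=k,interpolation=cv2.INTER_CUBIC)
cv2.imwrite("pics/p4.png",np.hstack([crop("top",20,10),crop("scene",20,10)]))
for n in("top","scene"):
    s=dict(np.load(n+"4.npz"));P=pts(s);F=s["frame"].astype(int);Z=P[...,2]
    w=(F.min(-1)>100)&(s["z_map"]>0)&(Z>.04)&(Z<.08)&(P[...,0]<.62)&(P[...,0]>.4)&(P[...,1]>-.05)&(P[...,1]<.15)
    nn,l,st,ce=cv2.connectedComponentsWithStats(w.astype(np.uint8))
    for i in range(1,nn):
        if st[i,4]>25: print(n,"cap",ce[i].round(1),st[i,4],P[l==i].mean(0).round(4), ray(s,*ce[i],.067).round(4))
    print(ray(s,*ce[0],0) is None)
st=r.get_state();print(st["q"].round(2),st["tool_pos"])
E
```

```text
1291 ((0.620879590511322, -0.14176589250564575), (0.013982322067022324, 0.052021339535713196), 83.47322082519531)
top cap [242.3 215. ] 143 [0.5613 0.08   0.0669] [0.5613 0.0799 0.067 ]
top cap [237.9 248. ] 147 [0.4805 0.0897 0.0655] [0.4804 0.0896 0.067 ]
top cap [274.3 251.8] 154 [0.4712 0.0014 0.0657] [0.4712 0.0014 0.067 ]
False
scene cap [319.6 226.6] 102 [0.4736 0.0046 0.0687] [0.4724 0.0034 0.067 ]
scene cap [340.3 248.3] 114 [0.4827 0.0929 0.0676] [0.4823 0.0926 0.067 ]
scene cap [313.2 261.3] 122 [0.5642 0.0832 0.0688] [0.5632 0.0822 0.067 ]
False
[ 0.22  0.65 -0.12  1.47  0.08  1.02 -1.63] [ 0.62052897 -0.14408561  0.28924207]
```

View pics/p4.png

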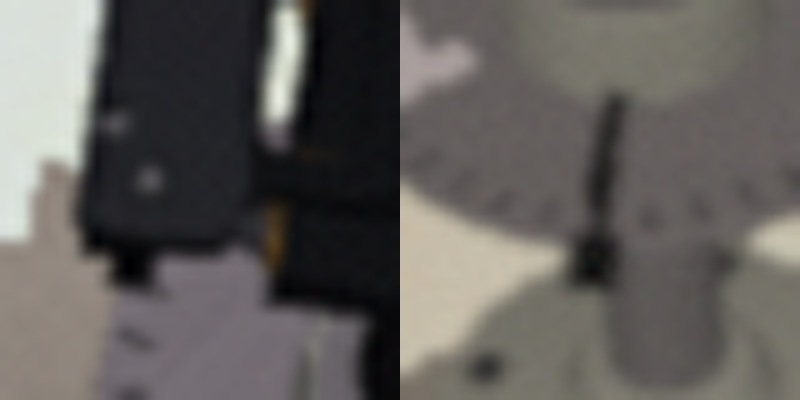

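Knob is tight and the pointer stayed on the mark. Next: locate the tray and get above jar C.

```bash
python3 - <<'E'
from h import *
s=dict(np.load("top0.npz"))
c=np.array([ray(s,u/1.4,v/1.4,.022)[:2] for u,v in((154,270),(246,262),(258,410),(165,422))])
print(c.round(3).tolist(),c.mean(0),cv2.minAreaRect(c.astype(np.float32)))
st=r.get_state();print(rel([.472,.0024,.12]),st["eef_rot"])
E
```

```text
[[0.624, 0.424], [0.64, 0.257], [0.372, 0.226], [0.351, 0.389]] [0.49657959 0.3239897 ] ((0.4981589913368225, 0.3234858512878418), (0.2758646011352539, 0.16837231814861298), 7.249730587005615)
[-168.3 -124.3  168.5] [ 9.97545708e-01 -6.99848957e-02  2.15209679e-03  2.10106493e-04]
```

>>> move_arm --pt "-40 -30 0 0 0 0 1" --pt "-85 -62 0 0 0 0 1" --pt "-125 -93 40 0 0 0 1" --pt "-168 -124 90 0 0 0 1" --pt "-168 -124 145 0 0 0 1"

```text
clock: 15.35
tool_pos: [0.4683, 0.0046, 0.143]
eef_rot: [0.998, -0.068, -0.0, -0.001]
contact_force: [1.8, -0.8, -0.9]
opening: 0.058
finger_force: 0.0
```

```bash
cat > look.py <<'E'
from h import *
import sys
for n in("top","scene"):
    s=snap(n);P=pts(s);F=s["frame"].astype(int);Z=P[...,2]
    w=(F.min(-1)>90)&(s["z_map"]>0)&(Z>.04)&(Z<.08)&(P[...,0]<.66)&(P[...,0]>.36)&(P[...,1]>-.1)&(P[...,1]<.43)
    nn,l,st,ce=cv2.connectedComponentsWithStats(w.astype(np.uint8))
    for i in range(1,nn):
        if st[i,4]>25: z=np.median(Z[l==i]);print(n,"cap",st[i,4],z.round(4), ray(s,*ce[i],z)[:2].round(4))
st=r.get_state();print(st["clock"],st["tool_pos"].round(4),np.degrees(2*np.arctan2(st["eef_rot"][1],st["eef_rot"][0])).round(1),st["q"].round(2)[6],st["opening"])
for a in sys.argv[1:]: print(a,rel(eval(a)))
E
python3 look.py "[.472,.0024,.07]"
```

```text
top cap 94 0.0675 [0.566  0.0801]
scene cap 111 0.0687 [0.4747 0.0064]
scene cap 118 0.0676 [0.4848 0.0952]
scene cap 137 0.0683 [0.5654 0.0846]
15.45 [0.4644 0.0031 0.1384] -7.8 -1.95 0.005007816265473782
[.472,.0024,.07] [ 8.6 -0.5 68.3]
```

>>> move_arm --pt "8.5 0 30 0 0 0 1" --pt "8.5 0 55 0 0 0 1" --pt "8.5 0 55 0 0 0 1" --pt "8.5 0 55 0 0 0 1"

```text
clock: 15.95
tool_pos: [0.4799, 0.0006, 0.0902]
eef_rot: [0.998, -0.07, 0.001, 0.0]
contact_force: [0.3, -0.2, 0.8]
opening: 0.003
finger_force: 0.0
```

```bash
python3 -c "
from h import *
st=r.get_state();print(st['tool_pos'],rel([.473,.003,.06]),st['contact_force'])"
```

```text
[0.47988583 0.00061588 0.09024633] [-7.2 -1.4 30.2] [ 0.26205396 -0.21976293  0.83897346]
```

>>> move_arm --pt "-7 -1 15 0 0 0 1" --pt "-7 -1 20 0 0 0 1" --pt "-7 -1 26 0 0 0 1" --pt "-7 -1 31 0 0 0 1" --pt "-7 -1 31 0 0 0 1"

```text
clock: 16.58
tool_pos: [0.4728, 0.003, 0.0602]
eef_rot: [0.998, -0.07, 0.001, 0.0]
contact_force: [-3.6, 1.0, 29.7]
opening: 0.005
finger_force: 14.5
```

>>> move_arm --pt "0 0 -20 0 0 0 1" --pt "0 0 -35 0 0 0 0.35" --pt "0 0 -35 0 0 0 0.35" --pt "0 0 -35 0 0 0 0.35" --pt "0 0 -35 0 0 0 0.35" --newtons 20

```text
clock: 17.2
tool_pos: [0.4719, 0.0031, 0.0922]
eef_rot: [0.998, -0.07, -0.0, 0.0]
contact_force: [0.3, -0.1, -0.3]
opening: 0.438
finger_force: 0.0
```

```bash
python3 look.py "[.473,.003,.018]"
```

```text
top cap 119 0.0668 [0.5636 0.0806]
scene cap 100 0.061 [0.4761 0.0066]
scene cap 111 0.0674 [0.4848 0.0963]
scene cap 137 0.0684 [0.5652 0.0845]
17.3 [0.4719 0.0031 0.0923] -8.0 -1.97 0.5306110484868742
[.473,.003,.018] [ 1.2 -0.  74.3]
```

>>> move_arm --pt "1 0 0 0 0 0 0.35" --pt "1 0 20 0 0 0 0.35" --pt "1 0 50 0 0 0 0.35" --pt "1 0 74 0 0 0 0.35" --pt "1 0 74 0 0 0 0.35"

```text
clock: 17.92
tool_pos: [0.4722, 0.003, 0.0175]
eef_rot: [0.998, -0.07, -0.001, 0.0]
contact_force: [0.0, 0.6, 0.4]
opening: 0.648
finger_force: 0.0
```

>>> move_arm --pt "0 0 0 0 0 0 1" --pt "0 0 0 0 0 0 1" --pt "0 0 0 0 0 0 1" --pt "0 0 0 0 0 0 1" --pt "0 0 0 0 0 0 1" --newtons 20

```text
clock: 18.55
tool_pos: [0.4737, 0.0029, 0.0197]
eef_rot: [0.998, -0.07, 0.001, -0.0]
contact_force: [0.1, -0.1, 7.3]
opening: 0.427
finger_force: 20.0
```

>>> move_arm --pt "0 0 -15 0 0 0 1" --pt "0 0 -50 0 0 0 1" --pt "0 0 -100 0 0 0 1" --pt "0 0 -110 0 0 0 1"

```text
clock: 19.05
tool_pos: [0.4745, 0.0029, 0.132]
eef_rot: [0.998, -0.07, 0.003, -0.0]
contact_force: [-0.0, 0.8, -1.4]
opening: 0.424
finger_force: 20.0
```

```bash
python3 look.py "[.418,.314,.125]"
```

```text
top cap 75 0.0678 [0.5677 0.0801]
scene cap 115 0.0672 [0.4846 0.0957]
scene cap 136 0.0683 [0.5653 0.0845]
19.15 [0.4737 0.0029 0.1302] -8.0 -1.97 0.4226288050494413
[.418,.314,.125] [ -98.6 -300.3    5.1]
```

>>> move_arm --pt "-16 -50 0 0 0 0 1" --pt "-33 -100 0 0 0 0 1" --pt "-50 -150 0 0 0 0 1" --pt "-66 -200 0 0 0 0 1" --pt "-82 -250 0 0 0 0 1"

```text
clock: 19.77
tool_pos: [0.4255, 0.263, 0.1273]
eef_rot: [0.998, -0.07, -0.001, 0.001]
contact_force: [-0.2, 0.2, -1.0]
opening: 0.427
finger_force: 20.0
```

>>> move_arm --pt "-16 -50 0 0 0 0 1" --pt "-16 -50 0 0 0 0 1" --pt "-16 -50 40 0 0 0 1" --pt "-16 -50 70 0 0 0 1" --pt "-16 -50 70 0 0 0 1"

```text
clock: 20.4
tool_pos: [0.4162, 0.3111, 0.0562]
eef_rot: [0.998, -0.07, -0.002, 0.003]
contact_force: [0.4, -0.5, -0.6]
opening: 0.421
finger_force: 20.0
```

```bash
python3 -c "
from h import *
st=r.get_state();print(st['tool_pos'],rel([.418,.314,.0157]),st['q'].round(2),st['eef_rot'])"
```

```text
[0.41622236 0.31112186 0.05618511] [ 1.5 -3.3 40.5] [-0.74  0.86  0.01  2.01 -0.03  0.28 -2.41] [ 0.99752086 -0.07027938 -0.0022976   0.00276769]
```

>>> move_arm --pt "0 -2 20 0 0 0 1" --pt "0 -2 34 0 0 0 1" --pt "0 -2 39 0 0 0 1" --pt "0 -2 41 0 0 0 1"

```text
clock: 20.9
tool_pos: [0.4184, 0.3155, 0.0179]
eef_rot: [0.998, -0.07, 0.0, 0.0]
contact_force: [-0.7, 0.6, -0.7]
opening: 0.422
finger_force: 20.0
```

>>> move_arm --pt "0 0 1 0 0 0 1" --pt "0 0 2 0 0 0 1" --pt "0 0 3 0 0 0 1" --pt "0 0 3 0 0 0 1"

```text
clock: 21.4
tool_pos: [0.4184, 0.3158, 0.0157]
eef_rot: [0.998, -0.07, 0.0, -0.0]
contact_force: [-2.0, -0.3, 7.9]
opening: 0.425
finger_force: 20.0
```

>>> move_arm --pt "0 0 0 0 0 0 0.35" --pt "0 0 0 0 0 0 0.35" --pt "0 0 0 0 0 0 0.35" --pt "0 0 -60 0 0 0 0.35" --pt "0 0 -100 0 0 0 0.35"

```text
clock: 22.02
tool_pos: [0.4183, 0.3156, 0.1159]
eef_rot: [0.998, -0.07, -0.0, 0.0]
contact_force: [0.6, 1.1, -0.5]
opening: 0.652
finger_force: 0.0
```

```bash
python3 look.py "[.483,.0915,.1]"
```

```text
top cap 137 0.0673 [0.5616 0.0799]
top cap 137 0.0661 [0.5091 0.077 ]
scene cap 128 0.0677 [0.5127 0.0817]
scene cap 138 0.0686 [0.5655 0.0847]
scene cap 139 0.057 [0.4196 0.3184]
22.125 [0.4202 0.3171 0.1182] -8.0 -2.42 0.6476665384432799
[.483,.0915,.1] [ 93.6 214.7  17.6]
```

Jar B was knocked and now stands at about (0.510, 0.0785), still upright. I'll press A first, then B, with the fingers closing along y.

```bash
python3 look.py "[.562,.081,.1]"
```

```text
top cap 137 0.0674 [0.5616 0.0799]
top cap 137 0.0667 [0.509 0.077]
scene cap 128 0.0674 [0.5125 0.0815]
scene cap 135 0.0681 [0.5651 0.0844]
scene cap 139 0.0572 [0.4195 0.3185]
22.225 [0.4184 0.3159 0.1152] -8.0 -2.42 0.6520221462651327
[.562,.081,.1] [174.9 212.6  15.2]
```

>>> move_arm --pt "35 43 0 0 0 -3 1" --pt "70 85 0 0 0 -6 1" --pt "105 128 0 0 0 -8 1" --pt "140 170 0 0 0 -8 1" --pt "175 212 0 0 0 -8 1"

```text
clock: 22.85
tool_pos: [0.5617, 0.0797, 0.113]
eef_rot: [1.0, -0.0, -0.002, 0.0]
contact_force: [0.1, -0.0, 0.3]
opening: 0.107
finger_force: 0.0
```

>>> move_arm --pt "0 0 0 0 0 0 1" --pt "0 0 20 0 0 0 1" --pt "0 0 20 0 0 0 1" --pt "0 0 20 0 0 0 1"

```text
clock: 23.35
tool_pos: [0.5613, 0.0822, 0.0944]
eef_rot: [1.0, 0.001, -0.001, -0.0]
contact_force: [-0.3, -0.5, 0.3]
opening: 0.009
finger_force: 0.0
```

```bash
python3 look.py "[.5625,.0815,.06]" "[.51,.0785,.1]"
```

```text
scene cap 114 0.0679 [0.5658 0.086 ]
scene cap 165 0.0568 [0.4205 0.3178]
23.45 [0.562  0.082  0.0951] 0.0 -1.94 0.004937502407070713
[.5625,.0815,.06] [ 0.5  0.5 35.1]
[.51,.0785,.1] [-52.    3.4  -4.9]
```

>>> move_arm --pt "0 0 15 0 0 0 1" --pt "0 0 24 0 0 0 1" --pt "0 0 31 0 0 0 1" --pt "0 0 36 0 0 0 1" --pt "0 0 36 0 0 0 1"

```text
clock: 24.08
tool_pos: [0.5616, 0.0813, 0.0604]
eef_rot: [1.0, -0.0, -0.0, 0.0]
contact_force: [-5.0, 0.2, 17.4]
opening: 0.008
finger_force: 8.8
```

>>> move_arm --pt "0 0 -35 0 0 0 1" --pt "-26 2 -40 0 0 0 1" --pt "-52 3 -40 0 0 0 1" --pt "-52 3 -40 0 0 0 1" --pt "-52 3 -40 0 0 0 1"

```text
clock: 24.7
tool_pos: [0.5114, 0.0786, 0.0987]
eef_rot: [1.0, -0.0, 0.001, -0.0]
contact_force: [0.2, -1.0, -0.8]
opening: 0.003
finger_force: 0.0
```

```bash
python3 look.py "[.51,.0785,.06]"
```

```text
scene cap 110 0.0667 [0.5123 0.0823]
scene cap 121 0.0603 [0.5652 0.0848]
scene cap 164 0.0571 [0.4207 0.318 ]
24.8 [0.5114 0.0785 0.0986] -0.0 -1.97 0.008396597530562813
[.51,.0785,.06] [-1.5  0.  38.6]
```

>>> move_arm --pt "-1 0 15 0 0 0 1" --pt "-1 0 28 0 0 0 1" --pt "-1 0 35 0 0 0 1" --pt "-1 0 40 0 0 0 1" --pt "-1 0 40 0 0 0 1"

```text
clock: 25.42
tool_pos: [0.5086, 0.0782, 0.0603]
eef_rot: [1.0, -0.0, 0.0, 0.0]
contact_force: [-3.8, 0.0, 20.5]
opening: 0.009
finger_force: 10.0
```

>>> move_arm --pt "0 0 -20 0 0 0 1" --pt "0 0 -35 0 0 0 0.35" --pt "0 0 -35 0 0 0 0.35" --pt "0 0 -35 0 0 0 0.35" --pt "0 0 -35 0 0 0 0.35"

```text
clock: 26.05
tool_pos: [0.5086, 0.0783, 0.0932]
eef_rot: [1.0, -0.0, -0.001, 0.0]
contact_force: [0.6, 0.2, 0.1]
opening: 0.439
finger_force: 0.0
```

```bash
python3 look.py "[.51,.0785,.018]"
```

```text
scene cap 114 0.061 [0.5133 0.083 ]
scene cap 122 0.0607 [0.5658 0.0852]
scene cap 164 0.0569 [0.4205 0.3179]
26.15 [0.5086 0.0783 0.0933] -0.0 -1.97 0.525721535838533
[.51,.0785,.018] [ 1.4 -0.2 75.3]
```

>>> move_arm --pt "1.5 -1 0 0 0 0 0.35" --pt "1.5 -1 20 0 0 0 0.35" --pt "1.5 -1 50 0 0 0 0.35" --pt "1.5 -1 75 0 0 0 0.35" --pt "1.5 -1 75 0 0 0 0.35"

```text
clock: 26.78
tool_pos: [0.5093, 0.0793, 0.0174]
eef_rot: [1.0, 0.0, -0.002, 0.0]
contact_force: [0.4, 0.2, 0.5]
opening: 0.648
finger_force: 0.0
```

>>> move_arm --pt "0 0 0 0 0 0 1" --pt "0 0 0 0 0 0 1" --pt "0 0 0 0 0 0 1" --pt "0 0 0 0 0 0 1" --pt "0 0 0 0 0 0 1" --newtons 20

```text
clock: 27.4
tool_pos: [0.5111, 0.0794, 0.0197]
eef_rot: [1.0, -0.0, 0.001, -0.0]
contact_force: [-0.2, -0.3, 6.5]
opening: 0.426
finger_force: 20.0
```

>>> move_arm --pt "0 0 -15 0 0 0 1" --pt "0 0 -50 0 0 0 1" --pt "0 0 -100 0 0 0 1" --pt "0 0 -110 0 0 0 1"

```text
clock: 27.9
tool_pos: [0.512, 0.0796, 0.1322]
eef_rot: [1.0, -0.0, 0.003, -0.001]
contact_force: [-0.5, 0.0, -1.4]
opening: 0.426
finger_force: 20.0
```

```bash
python3 look.py "[.4975,.3235,.125]"
```

```text
top cap 144 0.0558 [0.4157 0.3137]
scene cap 123 0.0611 [0.5659 0.0851]
scene cap 163 0.0567 [0.4202 0.3179]
28.0 [0.511  0.0794 0.1302] -0.0 -1.97 0.4249122978312675
[.4975,.3235,.125] [ -13.7 -244.1    5.3]
```

>>> move_arm --pt "-3 -50 0 0 0 0 1" --pt "-6 -100 0 0 0 0 1" --pt "-9 -150 0 0 0 0 1" --pt "-12 -200 0 0 0 0 1" --pt "-14 -244 0 0 0 0 1"

```text
clock: 28.62
tool_pos: [0.495, 0.3248, 0.1269]
eef_rot: [1.0, 0.001, -0.001, 0.001]
contact_force: [0.2, 0.4, -1.2]
opening: 0.426
finger_force: 20.0
```

>>> move_arm --pt "0 0 0 0 0 0 1" --pt "0 0 40 0 0 0 1" --pt "0 0 80 0 0 0 1" --pt "0 0 100 0 0 0 1" --pt "0 0 108 0 0 0 1"

```text
clock: 29.25
tool_pos: [0.4959, 0.3221, 0.0193]
eef_rot: [1.0, -0.0, -0.001, 0.001]
contact_force: [0.0, 0.4, -0.6]
opening: 0.428
finger_force: 20.0
```

>>> move_arm --pt "0 0 0 0 0 0 1" --pt "0 0 0 0 0 0 1"

```text
clock: 29.5
tool_pos: [0.4973, 0.3238, 0.0219]
eef_rot: [1.0, -0.0, 0.001, -0.001]
contact_force: [-0.6, 0.6, -0.7]
opening: 0.423
finger_force: 20.0
```

>>> move_arm --pt "0 0 3 0 0 0 1" --pt "0 0 4.5 0 0 0 1" --pt "0 0 6 0 0 0 1" --pt "0 0 6 0 0 0 1"

```text
clock: 30.0
tool_pos: [0.4966, 0.3235, 0.0157]
eef_rot: [1.0, -0.0, 0.0, -0.0]
contact_force: [-0.9, -1.2, 6.8]
opening: 0.426
finger_force: 20.0
```

>>> move_arm --pt "0 0 0 0 0 0 0.35" --pt "0 0 0 0 0 0 0.35" --pt "0 0 0 0 0 0 0.35" --pt "0 0 -60 0 0 0 0.35" --pt "0 0 -100 0 0 0 0.35"

```text
clock: 30.62
tool_pos: [0.4968, 0.3235, 0.1161]
eef_rot: [1.0, -0.0, 0.0, -0.0]
contact_force: [0.2, -0.0, -0.4]
opening: 0.651
finger_force: 0.0
```

```bash
python3 look.py "[.5625,.0815,.11]"
```

```text
top cap 138 0.0601 [0.562  0.0797]
scene cap 133 0.0611 [0.5653 0.0846]
scene cap 152 0.0571 [0.4974 0.3256]
30.725 [0.4991 0.325  0.1189] -0.0 -2.28 0.6484774485839188
[.5625,.0815,.11] [ 63.5 243.5   8.1]
```

>>> move_arm --pt "14 50 0 0 0 0 0.35" --pt "28 100 0 0 0 0 0.35" --pt "42 150 0 0 0 0 0.35" --pt "55 200 0 0 0 0 0.35" --pt "65 243 0 0 0 0 0.35"

```text
clock: 31.35
tool_pos: [0.5614, 0.0779, 0.1139]
eef_rot: [1.0, -0.001, -0.001, 0.0]
contact_force: [0.8, 0.9, -0.3]
opening: 0.647
finger_force: 0.0
```

>>> move_arm --pt "0 0 0 0 0 0 0.35" --pt "0 0 10 0 0 0 0.35" --pt "0 0 10 0 0 0 0.35"

```text
clock: 31.72
tool_pos: [0.5602, 0.0823, 0.1035]
eef_rot: [1.0, 0.001, -0.001, -0.0]
contact_force: [0.1, -0.0, -0.1]
opening: 0.649
finger_force: 0.0
```

```bash
python3 look.py "[.5625,.0815,.018]"
```

```text
top cap 124 0.0555 [0.4963 0.3213]
scene cap 118 0.0606 [0.5653 0.0857]
scene cap 162 0.0566 [0.4201 0.3179]
scene cap 171 0.0566 [0.4984 0.325 ]
31.825 [0.5609 0.0819 0.1043] 0.1 -1.94 0.6524013671289347
[.5625,.0815,.018] [ 1.7  0.5 86.3]
```

>>> move_arm --pt "1.5 0 25 0 0 0 0.35" --pt "1.5 0 60 0 0 0 0.35" --pt "1.5 0 86 0 0 0 0.35" --pt "1.5 0 86 0 0 0 0.35" --pt "1.5 0 86 0 0 0 0.35"

```text
clock: 32.45
tool_pos: [0.5635, 0.081, 0.0196]
eef_rot: [1.0, 0.0, 0.001, -0.0]
contact_force: [0.6, -1.1, 0.4]
opening: 0.649
finger_force: 0.0
```

>>> move_arm --pt "0 0 0 0 0 0 1" --pt "0 0 0 0 0 0 1" --pt "0 0 0 0 0 0 1" --pt "0 0 0 0 0 0 1" --pt "0 0 0 0 0 0 1" --newtons 20

```text
clock: 33.08
tool_pos: [0.5636, 0.0805, 0.0196]
eef_rot: [1.0, -0.0, 0.001, -0.0]
contact_force: [-0.5, 0.1, 5.8]
opening: 0.423
finger_force: 20.0
```

>>> move_arm --pt "0 0 -15 0 0 0 1" --pt "0 0 -50 0 0 0 1" --pt "0 0 -100 0 0 0 1" --pt "0 0 -110 0 0 0 1"

```text
clock: 33.58
tool_pos: [0.5648, 0.0806, 0.1324]
eef_rot: [1.0, -0.0, 0.003, -0.001]
contact_force: [0.2, 0.0, -1.9]
opening: 0.422
finger_force: 20.0
```

```bash
python3 look.py "[.577,.333,.125]"
```

```text
top cap 140 0.0558 [0.4942 0.3209]
scene cap 165 0.0566 [0.4203 0.3177]
scene cap 172 0.0565 [0.4983 0.3249]
33.675 [0.5635 0.0803 0.1302] -0.0 -1.94 0.42664525673508386
[.577,.333,.125] [  13.3 -252.7    5.3]
```

>>> move_arm --pt "3 -50 0 0 0 0 1" --pt "6 -100 0 0 0 0 1" --pt "9 -150 0 0 0 0 1" --pt "12 -200 0 0 0 0 1" --pt "13 -252 0 0 0 0 1"

```text
clock: 34.3
tool_pos: [0.575, 0.3329, 0.1266]
eef_rot: [1.0, -0.0, -0.001, 0.001]
contact_force: [0.4, -0.8, -0.9]
opening: 0.423
finger_force: 20.0
```

>>> move_arm --pt "0 0 0 0 0 0 1" --pt "0 0 40 0 0 0 1" --pt "0 0 80 0 0 0 1" --pt "0 0 100 0 0 0 1" --pt "0 0 108 0 0 0 1"

```text
clock: 34.92
tool_pos: [0.5753, 0.3311, 0.0191]
eef_rot: [1.0, -0.0, -0.001, 0.001]
contact_force: [0.7, 0.1, -0.3]
opening: 0.427
finger_force: 20.0
```

>>> move_arm --pt "0 0 2 0 0 0 1" --pt "0 0 4 0 0 0 1" --pt "0 0 6 0 0 0 1" --pt "0 0 6 0 0 0 1"

```text
clock: 35.42
tool_pos: [0.5767, 0.3327, 0.0157]
eef_rot: [1.0, -0.0, 0.001, -0.0]
contact_force: [-0.2, 0.4, 2.7]
opening: 0.427
finger_force: 20.0
```

Contact with the floor. Release, rise, back away, and look.

>>> move_arm --pt "0 0 0 0 0 0 0.35" --pt "0 0 0 0 0 0 0.35" --pt "0 0 0 0 0 0 0.35" --pt "0 0 -60 0 0 0 0.35" --pt "0 0 -120 0 0 0 0.35"

```text
clock: 36.05
tool_pos: [0.5754, 0.332, 0.1352]
eef_rot: [1.0, -0.0, -0.001, 0.001]
contact_force: [1.2, 0.7, -0.2]
opening: 0.65
finger_force: 0.0
```

>>> move_arm --pt "-20 40 -50 0 0 0 0.35" --pt "-40 90 -100 0 0 0 0.35" --pt "-60 140 -120 0 0 0 0.35" --pt "-80 190 -120 0 0 0 0.35" --pt "-100 240 -120 0 0 0 0.35"

```text
clock: 36.67
tool_pos: [0.4752, 0.0902, 0.2556]
eef_rot: [1.0, -0.001, 0.001, 0.0]
contact_force: [0.1, -0.7, -0.4]
opening: 0.652
finger_force: 0.0
```

```bash
python3 look.py; python3 - <<'E'
from h import *
s=snap("scene");save(s,"end.png",k=1.4)
E
```

```text
top cap 134 0.0555 [0.5752 0.3303]
top cap 131 0.0554 [0.4941 0.322 ]
top cap 148 0.0557 [0.4158 0.3137]
scene cap 162 0.0565 [0.4201 0.3177]
scene cap 169 0.0563 [0.498  0.3248]
scene cap 193 0.0569 [0.5787 0.3347]
36.775 [0.4731 0.0854 0.2549] -0.5 -1.94 0.6509982004917264
```

View pics/end.png

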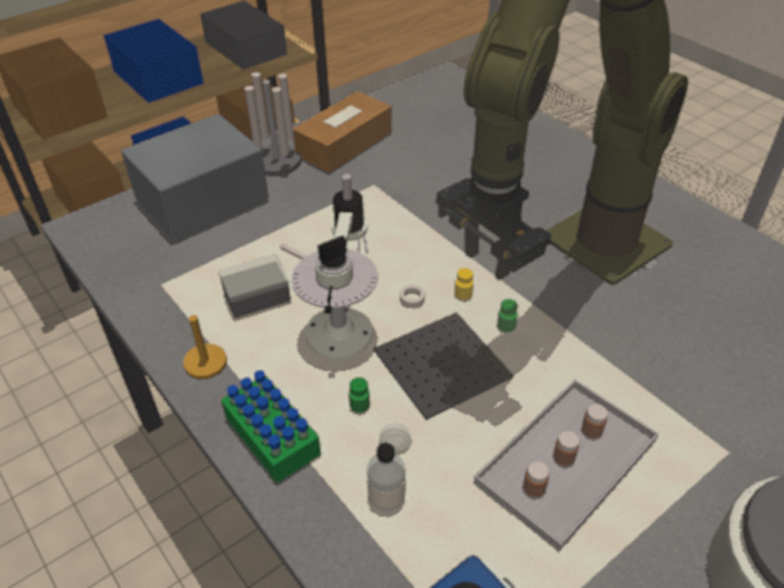

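The final view shows three upright jars in the tray at (537,478), (568,446) and (595,420). Their cap tops are at 0.056 m, which means fully home. The pointer is on the mark at (330,300), and the other things have not moved.

```bash
python3 -c "
from h import *
print(finish_job())"
```

```text
the job is handed in; nothing more can be done
None
```

The job is handed in: the camera head points at the bold mark to within about 0.3°, the knob is tight against its stop, and all three jars present stand upright in the tray with their caps fully home.

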